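# Slide the hand-cleaner bottle home beside the sink

## Task

Push the slim orange hand-cleaner bottle back along the strip of counter beside the sink into the open side of the low steel bracket, until it stands upright against the bracket's back. It is tall and tips easily: push it with the fingertips, low on its body, and keep it sliding on the counter; do not lift or carry it. Leave the pitcher, the glass, the water bottle and the two standing bolts where they are.

Things in the scene. Friction and masses are not known exactly. Their poses are not given: they have to be found in the camera images.
- cleaner: slim round orange bottle, white label, black cap, upright, 54 mm across, 190 mm tall, 0.2 to 0.45 kg; origin at the centre of its underside, z up its axis. Friction on the counter 0.5 to 0.75: it tips when pushed higher than about 35 mm; tilt the hand so that the fingertips lead and the gripper's body stays clear of it
- bracket: low steel strip bracket, 18 mm high, no floor, fixed to the counter. Origin on the counter, where the bottle's centre stands when home (touching the back). Its +x points into it, away from the open side: back's inner face at x = +27 mm, sides from x = -9 to +22 mm with inner faces at y = -33 and +33 mm, mouth flaring to 76 mm clear at x = -32 mm; feet end at x = +48 mm
- pitcher_brown: brown round pitcher standing to the right of the way from bottle to bracket, fixed, 115 mm across, 209 mm tall; its axis is at about world x = 0.514, y = 0.125 m; the sink basin to the left of the way begins at y = 0.295 m
- glass: clear drinking glass, bystander, in the gap between the pitcher and the red coffee maker (fixed, 266 mm tall, keep the arm clear of it), 77 mm across, 89 mm tall, origin at the centre of its underside
- bottle_1: large clear water bottle with a green cap, bystander, 77 mm across, 288 mm tall, origin at the centre of its underside
- bolt_a: brass-coloured bolt standing on its head, bystander, 19 mm across, 47 mm tall, origin at the centre of its underside
- bolt_b: brass-coloured flanged bolt standing on its head, bystander, 28 mm across, 47 mm tall, origin at the centre of its underside
Mind the look-alikes: they are no part of the job. There is more than one size of the cleaner; the one meant has the size given above.

How it is judged:
By the outcome, as a careful person would: the job done as asked, in the order asked, and still so for the second after the job is handed in, with the robot touching nothing.
It also fails if it takes over 64 s, if anything falls off the work surface, if the arm or the gripper's body presses on something with over 40 N, if the wrist force passes 120 N, or if a joint passes its speed limit or range.

## Robot

A 6-joint arm with a two-finger parallel gripper is mounted at the origin on a cart in front of the work surface, level with it; the furniture and walls round the work are solid. World frame = base frame: x ahead of the robot, y to its left, z up, the work surface at z = 0. Lengths are in mm, angles in rad, forces in N, time in s.
With the tool pointing down it reaches from about 375 to 925 mm from the base axis. Payload 5.7 kg.
Tool frame: the origin (TCP) lies between the finger pads; the fingertips stand 11 mm ahead of it and the grasp point (between the pads) lies 8 mm behind it (env.tip_extent is the distance from the TCP to the fingertips, in mm); y points along the fingers, x is the direction in which the jaws open and shut, and the axes are right-handed (so a half turn about y gives the same grasp; the last joint's range is limited). The gripper opens to 88 mm and grips with 3 to 60 N. Pads are 20 mm wide; open, the fingers measure 115 mm over their backs; the gripper's body (75 mm by 178 mm) begins 61 mm behind the grasp point.
Start: joints at [1.036, 0.359, 1.51, -0, 1.272, -0.115], TCP at [244.536, 547.874, 233.623] pointing down, gripper open.
Joint ranges: [-2.97, 2.97], [-1.01, 2.36], [0.21, 2.38], [-0.96, 4.11], [0.2, 2.71], [-2.98, 2.98]. Speed limits (rad/s): [2.39, 2.39, 3.14, 3.14, 3.14, 3.14].

## Interface

Orientations are given as a 3x3 rotation matrix whose columns are the frame's x, y, z axes.
In Python, from plant import env, cams, spotter gives the robot as it stands.
- The arm moves only by the tool jog_arm, never from a script. Its argument "rows" is a list of rows, each a list of 2 entries, a list of its own where there are three numbers: the shift along the world's x, y, z in units of 0.1 m (1.0 is 0.1 m), then the turn, a rotation vector about the world's x, y, z in units of 45 degrees (1.0 is 45 degrees). In form: [[[tx, ty, tz], [ax, ay, az]], ...]. A call has 1 to 12 rows; each row shifts and turns the commanded pose from where the row before left it; what a row does not reach is not made up. A row lasts 1/10 s, in which the tool goes at most 50 mm and 8.59 degrees, less where a joint would pass 70% of its speed; a pose out of reach is approached as far as the arm can. A call with a number of a shift or a turn outside -1 to 1 is refused whole. A call with a gripper value outside its range is refused whole. "gripper" is the gripper command: -1 is shut, 1 is fully open, values between are in proportion, set as the call begins (left out, the last holds). The fingers move at their own pace and stop on an object; the grip force is fixed at half the most. Time passes only in rows, so rows that do not move let the fingers close. It gives the time, the measured TCP pose, the force and the opening at its end, in the units of the state.
- env.observe(): the state, without advancing time (a new reading comes with each control period).
- cams.capture(name): name is "side" or "top" or "wrist"; returns the picture (384x512x3 uint8, blue, green, red); there is no depth.
- cams.get_calibration(name): a dict with "vertical_fov" (degrees; the focal length in pixels is half the picture's height over the tangent of half this angle, whatever the lens; pixels are square), "cx", "cy" (the principal point, pixels), "world_to_cam" (4x4, takes a point from world to camera coordinates). Camera axes: x right, y down, z forward; pixel columns grow to the right and rows downward; lengths in mm; the calibration is good to about 2 mm. The wrist camera is an equidistant fisheye: a pixel r from the principal point sees the ray r / f radians off the axis. A picture is of the moment at which its call begins: read the wrist's pose just before it. get_calibration takes no time and is no camera call; for the wrist camera it gives the pose at the moment of the call.
- env.job_done(): hands the job in, once; it reports no verdict.
Trained networks look in the newest picture that a camera, given by its name, has taken for a name from the list of things; names that differ only in an ending like _2 or _b are one class to them, and where a whole thing is asked for, a point or a joint stands for the part that bears it (a point fixed in the world has none). Each returns a list of dicts, best first, with "confidence" (0 to 1); they miss things now and then, are a little off and sometimes report something else, mostly with a low value. They report only what shows in the picture. A call takes as long as a camera call. They do not tell look-alikes from the thing itself.
- spotter.recognise(camera, label): "position" ([x, y, z] in mm, in world coordinates, good to about 4 mm: the middle of the surface that is visible of it).
- spotter.landmark_of(camera, label): "position" ([x, y, z] in mm, in world coordinates, good to about 4 mm: a listed point, or the origin of a listed thing).
The state is a dict: "time_s": time; "joints": joint angles; "dq": joint speeds; "joint_efforts": joint torques, N m; "ee_pos": TCP position; "tool_rot": TCP orientation; "force": force on the tool from outside, world axes, zero at the start; "ft_torque": the same for the moment, N m; "width": finger opening in mm.
Only numpy, scipy, OpenCV 4.12 (cv2) and the standard library are available. Lean on these libraries where they do the work, as an engineer would, in place of code of your own. Each camera call takes 0.05 s, during which the arm holds its last target.

## Working session

There is one attempt and no reset: what is moved stays moved. The work goes in short steps, Python scripts to look and compute and a tool call to move; the robot and the scene stay as the last step left them, time stands still between calls to the robot, and variables do not carry over. Pictures are saved under pics/ and viewed, and the job is handed in when it is done.

Besides the shell and the picture viewer there is one more tool, called as name(argument=value, ...), one argument or row to a line, values as JSON. jog_arm: Moves the arm, as the interface text tells. Its arguments: {"type":"object","properties":{"rows":{"type":"array"},"gripper":{"type":"number"}},"required":["rows"]}

```bash
ls; mkdir -p pics; python3 - <<'E'
from plant import env,cams,spotter
import cv2
for n in("side","top","wrist"):
    cv2.imwrite(f"pics/{n}0.png",cams.capture(n))
    for l in ("cleaner","bracket","glass","bottle_1","bolt_a","pitcher_brown"):
        print(n,l,[([round(v) for v in d["position"]],round(d["confidence"],2)) for d in spotter.landmark_of(n,l)])
    c=cams.get_calibration(n);print(c["vertical_fov"],c["world_to_cam"])
print(env.observe())
E
```

```text
pics
side cleaner [([378, 96, -2], 0.97), ([405, 190, -1], 0.79), ([582, -13, 2], 0.48)]
side bracket [([582, 234, 2], 0.46)]
side glass [([581, -12, 3], 0.68)]
side bottle_1 [([692, 118, -1], 0.8), ([587, 234, 4], 0.3)]
side bolt_a [([446, -44, 0], 0.79), ([440, 84, -2], 0.61)]
side pitcher_brown []
42.430623638969394 [[ 6.09134065e-01 -7.92871389e-01 -1.76253136e-02 -2.41881043e+02]
 [-5.94073804e-01 -4.41456724e-01 -6.72452434e-01  4.14636042e+02]
 [ 5.25387482e-01  4.20084422e-01 -7.39930451e-01  5.53729297e+02]
 [ 0.00000000e+00  0.00000000e+00  0.00000000e+00  1.00000000e+00]]
top cleaner [([408, 192, -2], 0.67), ([376, 97, 1], 0.65), ([580, -9, 2], 0.49)]
top bracket [([587, 235, -3], 0.69)]
top glass [([583, -8, -1], 0.61)]
top bottle_1 [([701, 122, 1], 0.64), ([588, 238, -2], 0.43), ([448, -47, 4], 0.41)]
top bolt_a [([439, 91, 0], 0.51), ([448, -47, 5], 0.46)]
top pitcher_brown [([450, -50, 3], 0.73)]
54.33181706057804 [[-8.44984989e-04 -9.99984042e-01 -5.58594015e-03  8.17319489e+01]
 [-9.78108654e-01  1.98887108e-03 -2.08085332e-01  5.14876430e+02]
 [ 2.08093121e-01  5.28
[... 585 characters left out ...]
+00, -1.94956279e-05,
        1.27252073e+00, -1.15085069e-01]), 'dq': array([-0.00012372,  0.00115072, -0.00095964, -0.00093686,  0.00248233,
        0.00200885]), 'joint_efforts': array([ 1.23509995e-03, -5.15354526e+01, -2.71128702e+01,  6.76902314e-02,
        2.47834245e-02, -5.06411629e-05]), 'ee_pos': array([244.53045523, 547.87527168, 233.61546333]), 'tool_rot': array([[ 4.07563671e-01, -5.30006293e-05, -9.13176791e-01],
       [ 9.13176782e-01, -1.26012724e-04,  4.07563675e-01],
       [-1.36673026e-04, -9.99999991e-01, -2.95926439e-06]]), 'force': array([ 0.14912159, -0.47473314, -0.8296978 ]), 'ft_torque': array([-0.00557907, -0.03086619, -0.01384112]), 'width': 87.88567630614129}
```

View pics/side0.png

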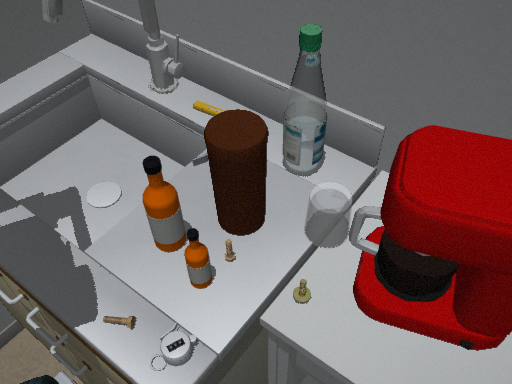

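View pics/top0.png

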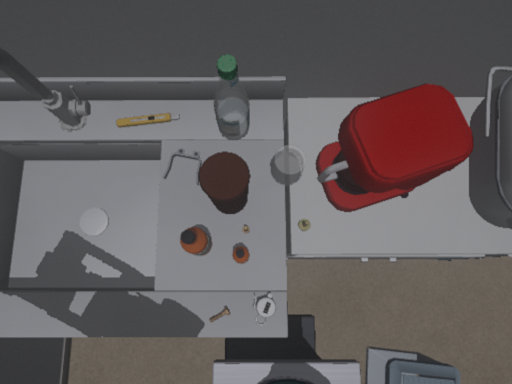

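View pics/wrist0.png

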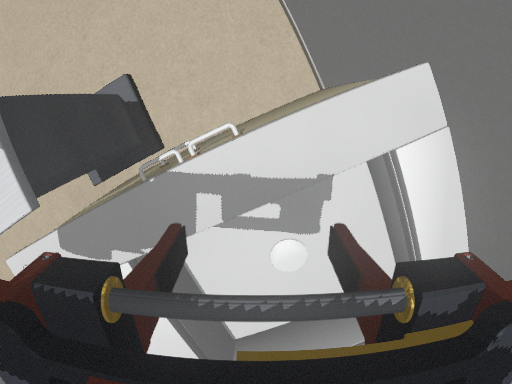

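```bash
cat > h.py <<'E'
import numpy as np,cv2
from plant import env,cams,spotter
def proj(n,P):
    c=cams.get_calibration(n);f=192/np.tan(np.radians(c["vertical_fov"]/2))
    W=np.array(c["world_to_cam"]);q=np.atleast_2d(P)@W[:3,:3].T+W[:3,3]
    return np.c_[c["cx"]+f*q[:,0]/q[:,2],c["cy"]+f*q[:,1]/q[:,2]]
def unproj(n,px,z):
    c=cams.get_calibration(n);f=192/np.tan(np.radians(c["vertical_fov"]/2))
    W=np.array(c["world_to_cam"]);R=W[:3,:3];o=-R.T@W[:3,3]
    d=R.T@np.array([(px[0]-c["cx"])/f,(px[1]-c["cy"])/f,1]);return o+d*(z-o[2])/d[2]
def circ(x,y,r,z,n=40):
    a=np.linspace(0,2*np.pi,n);return np.c_[x+r*np.cos(a),y+r*np.sin(a),a*0+z]
def brk(x,y,yaw,z=18):
    L=np.array([[-32,38],[-9,33],[22,33],[27,33],[27,-33],[22,-33],[-9,-33],[-32,-38]])
    c,s=np.cos(yaw),np.sin(yaw)
    return np.c_[x+L[:,0]*c-L[:,1]*s,y+L[:,0]*s+L[:,1]*c,np.full(8,z)]
def draw(n,im,curves,box,k,out):
    x0,y0,x1,y1=box
    I=cv2.resize(im[y0:y1,x0:x1],None,fx=k,fy=k,interpolation=cv2.INTER_CUBIC)
    for P,col in curves:
        p=((proj(n,P)+.5-[x0,y0])*k).astype(int);cv2.polylines(I,[p.reshape(-1,1,2)],False,col,1)
    cv2.imwrite(out,I)
E
python3 - <<'E'
from h import *
s=cv2.imread("pics/side0.png");t=cv2.imread("pics/top0.png")
for n,im,box,k in(("side",s,(90,140,270,300),4),("top",t,(140,130,270,280),4)):
    C=[]
    for x,y in((406,191),):
        C+=[(circ(x,y,27,0),(0,255,0)),(circ(x,y,10,190),(0,255,0))]
    C+=[(brk(586,235,.35),(255,0,255)),(brk(586,235,.35,0),(255,255,0)),(circ(514,125,57.5,0),(255,255,255))]
    draw(n,im,C,box,k,f"pics/{n}1.png")
E
```

```text
(no output)
```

View pics/side1.png

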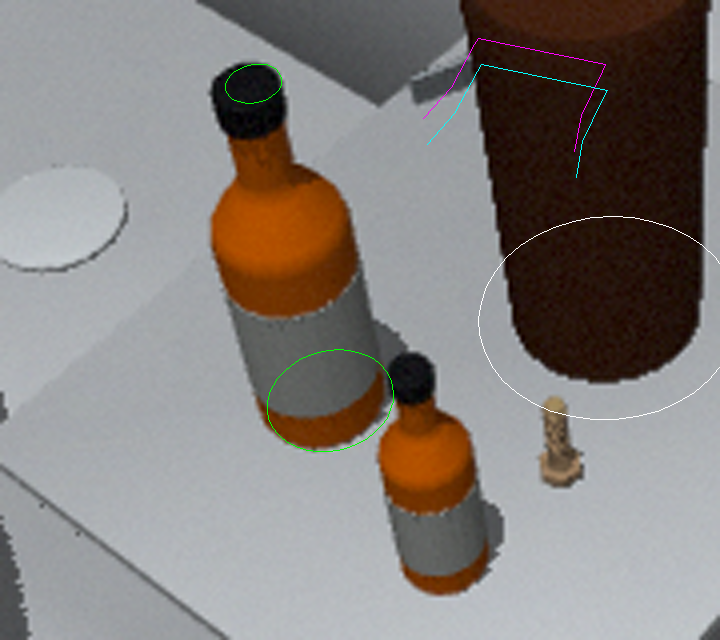

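View pics/top1.png

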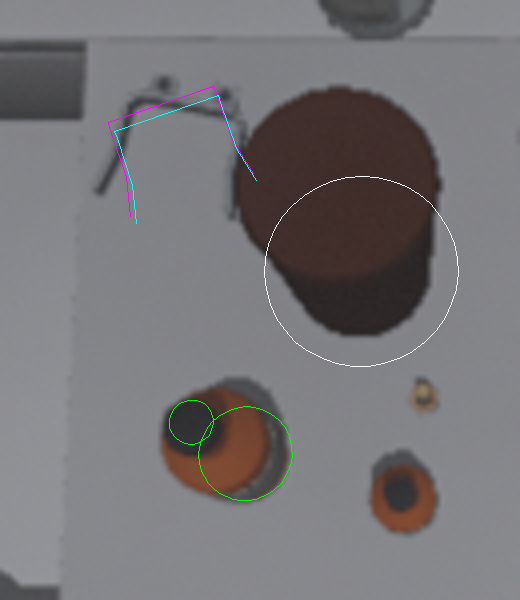

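```bash
python3 - <<'E'
from h import *
t=cv2.imread("pics/top0.png")
ims=[]
for i,yaw in enumerate((-.1,-.2)):
    draw("top",t,[(brk(587,236,yaw),(255,0,255)),(brk(587,236,yaw,0),(255,255,0))],(155,140,210,220),7,f"pics/a{i}.png")
    ims.append(cv2.imread(f"pics/a{i}.png"))
cv2.imwrite("pics/brk1.png",np.hstack(ims))
E
```

```text
(no output)
```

View pics/brk1.png

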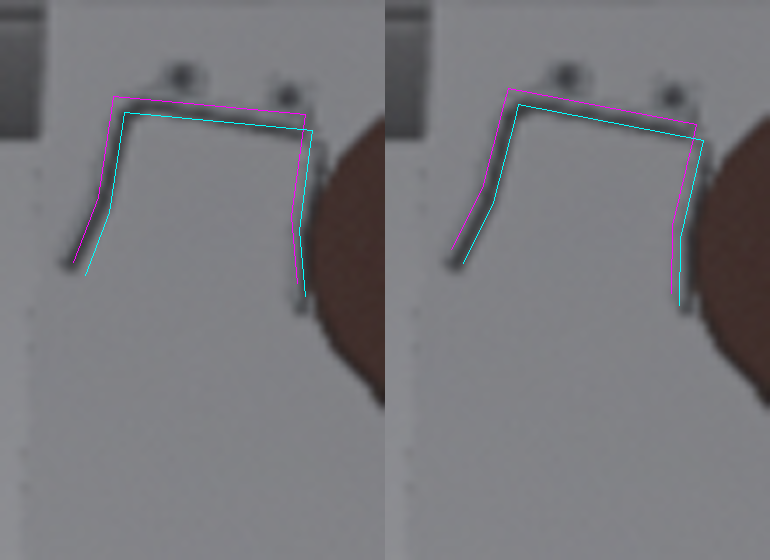

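jog_arm(
  rows=[
    [[0.04,-0.15,0.05],[0,0,-0.12]],
    [[0.04,-0.15,0.05],[0,0,-0.12]],
    [[0.04,-0.15,0.05],[0,0,-0.12]],
    [[0.04,-0.15,0.05],[0,0,-0.125]],
    [[0.04,-0.15,0.05],[-0.09,-0.087,0]],
    [[0.04,-0.15,0.05],[-0.09,-0.087,0]],
    [[0.04,-0.15,0.05],[-0.09,-0.087,0]],
    [[0.04,-0.15,0.05],[-0.09,-0.087,0]],
    [[0.04,-0.15,0.05],[-0.09,-0.087,0]],
    [[0.04,-0.15,0.05],[-0.09,-0.087,0]],
    [[0.04,-0.15,0.05],[-0.09,-0.087,0]],
    [[0.04,-0.15,0.05],[-0.09,-0.087,0]],
  ],
  gripper=-1,
)

```text
time_s: 2.25
ee_pos: [292.6, 367.9, 294.3]
tool_rot: [[0.718, 0.494, -0.49], [0.696, -0.51, 0.506], [0.0, -0.704, -0.71]]
force: [-0.1, -1.2, -1.5]
width: 0.3
```

jog_arm(
  rows=[
    [[0.05,-0.25,0],[0,0,0]],
    [[0.05,-0.25,0],[0,0,0]],
    [[0.05,-0.25,0],[0,0,0]],
    [[0.05,-0.25,0],[0,0,0]],
    [[0.05,-0.25,0],[0,0,0]],
    [[0.05,-0.25,0],[0,0,0]],
    [[0.05,-0.25,0],[0,0,0]],
    [[0.07,-0.2,0],[0,0,0]],
    [[0,0,-0.3],[0,0,0]],
    [[0,0,-0.3],[0,0,0]],
    [[0,0,-0.3],[0,0,0]],
    [[0,0,0],[0,0,0]],
  ],
)

```text
time_s: 3.45
ee_pos: [333.5, 171.6, 201.5]
tool_rot: [[0.719, 0.489, -0.495], [0.695, -0.512, 0.504], [-0.007, -0.706, -0.708]]
force: [-0.1, -1.2, 0.8]
width: 0.6
```

```bash
cat > look.py <<'E'
from h import *
import sys
tag=sys.argv[1]
ims={n:cams.capture(n) for n in("side","top")}
o=env.observe();T=np.array(o["ee_pos"]);R=np.array(o["tool_rot"])
print(o["time_s"],T.round(1),"F",np.round(o["force"],1))
tip=T+11*R[:,1]; C=tip+13.5*R[:,0]-10*R[:,2]; L=tip+10*R[:,2]
print("tip",tip.round(1),"C",C.round(1),"low",L.round(1))
for n in ims:
    for l in ("cleaner","bracket"): print(n,l,[([round(v) for v in d["position"]],round(d["confidence"],2)) for d in spotter.landmark_of(n,l)])
bx=[float(v) for v in sys.argv[2:4]]
Cv=[(circ(*bx,27,0),(0,255,0)),(circ(*bx,9,190),(0,255,0)),(brk(587,236,-.13,0),(255,255,0)),(circ(*C[:2],2,C[2]),(255,0,255))]
draw("side",ims["side"],Cv,(90,90,270,300),2.8,"pics/_s.png");draw("top",ims["top"],Cv,(140,120,260,290),3.4,"pics/_t.png")
a,b=cv2.imread("pics/_s.png"),cv2.imread("pics/_t.png");h=min(a.shape[0],b.shape[0])
o=np.hstack([a[:h,:504],b[:h]]);k=min(1,795/o.shape[1]);cv2.imwrite(f"pics/L{tag}.png",cv2.resize(o,None,fx=k,fy=k))
E
python3 look.py 1 405 192.5
```

```text
3.55 [334.6 172.7 204. ] F [ 0.4 -0.8 -0.6]
tip [340.  167.1 196.3] C [354.6 171.5 203.3] low [335.1 172.2 189.2]
side cleaner [([407, 188, 0], 0.64), ([378, 99, -5], 0.59), ([584, -11, 4], 0.3)]
side bracket []
top cleaner [([379, 96, 1], 0.78), ([406, 190, -1], 0.62)]
top bracket [([590, 235, -3], 0.76)]
```

View pics/L1.png

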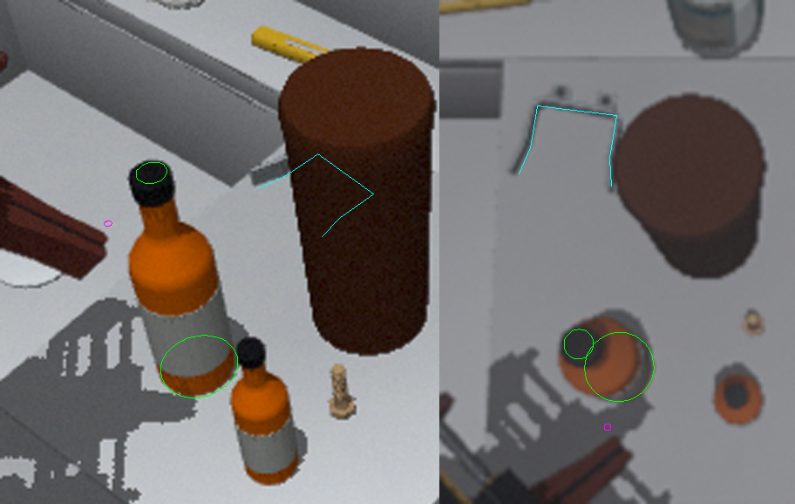

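jog_arm(
  rows=[
    [[0,0,-0.3],[0,0,0]],
    [[0,0,-0.3],[0,0,0]],
    [[0,0,-0.3],[0,0,0]],
    [[0,0,-0.3],[0,0,0]],
    [[0,0,-0.2],[0,0,0]],
    [[0,0,-0.2],[0,0,0]],
    [[0,0,-0.1],[0,0,0]],
    [[0,0,-0.1],[0,0,0]],
    [[0,0,0],[0,0,0]],
  ],
)

```text
time_s: 4.65
ee_pos: [319.9, 196.9, 42.6]
tool_rot: [[0.737, 0.456, -0.499], [0.675, -0.529, 0.514], [-0.03, -0.716, -0.698]]
force: [-0.6, 0.5, -0.3]
width: 0.6
```

```bash
python3 look.py 2 405 191.5
```

```text
4.75 [319.9 196.3  43.3] F [ 0.2  0.1 -0. ]
tip [324.9 190.5  35.4] C [339.8 194.5  42. ] low [319.9 195.6  28.4]
side cleaner [([405, 189, 0], 0.91), ([377, 96, -6], 0.59), ([694, 116, -1], 0.28)]
side bracket [([586, 234, 6], 0.65)]
top cleaner [([376, 94, -2], 0.66), ([406, 192, 0], 0.58)]
top bracket [([588, 234, 0], 0.81)]
```

View pics/L2.png

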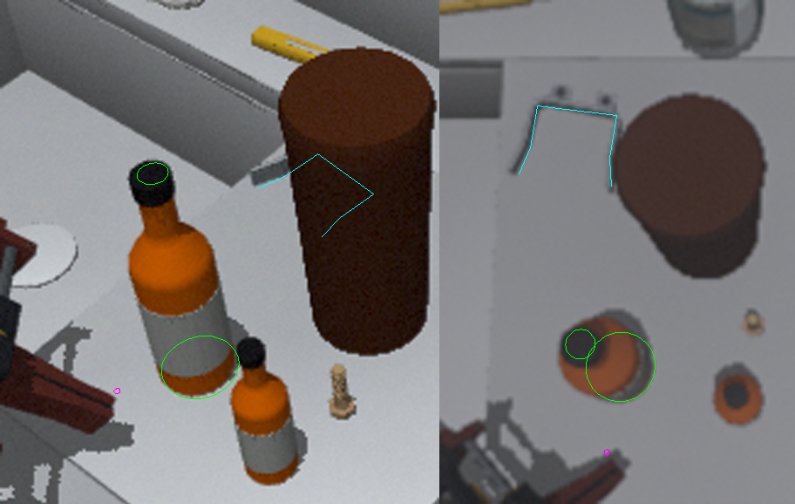

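```bash
cat > rot.py <<'E'
from h import *
import sys
from scipy.spatial.transform import Rotation as Ro
psi,th=float(sys.argv[1]),np.radians(float(sys.argv[2]))
J=np.array([-np.sin(psi),np.cos(psi),0]);y=np.array([np.sin(th)*np.cos(psi),np.sin(th)*np.sin(psi),-np.cos(th)])
R=np.c_[J,y,np.cross(J,y)];o=env.observe();Rn=np.array(o["tool_rot"])
print(R.round(3),(Ro.from_matrix(R@Rn.T).as_rotvec()/(np.pi/4)).round(3),np.round(o["joints"],3),np.round(o["ee_pos"],1))
E
python3 rot.py -1.0 45
```

```text
[[ 0.841  0.382 -0.382]
 [ 0.54  -0.595  0.595]
 [ 0.    -0.707 -0.707]] [ 0.01  -0.04  -0.216] [ 1.038  0.648  2.138 -0.963  0.937  1.106] [319.8 196.2  43.3]
```

jog_arm(
  rows=[
    [[0,0,0.1],[0.003,-0.01,-0.07]],
    [[0,0,0.1],[0.003,-0.01,-0.07]],
    [[0,0,0],[0.004,-0.02,-0.076]],
    [[0,0,0],[0,0,0]],
  ],
)

```text
time_s: 5.35
ee_pos: [320.6, 197.2, 63.1]
tool_rot: [[0.842, 0.382, -0.381], [0.54, -0.594, 0.597], [0.002, -0.708, -0.706]]
force: [-0.6, -0.2, 0.0]
width: 0.9
```

```bash
python3 rot.py -1.0 45
```

```text
[[ 0.841  0.382 -0.382]
 [ 0.54  -0.595  0.595]
 [ 0.    -0.707 -0.707]] [-0.003  0.001  0.001] [ 1.013  0.621  2.058 -0.829  1.048  1.09 ] [320.6 197.2  63.1]
```

jog_arm(
  rows=[
    [[0.12,-0.05,0],[0,0,0]],
    [[0.12,-0.04,-0.1],[0,0,0]],
    [[0.12,0,-0.1],[0,0,0]],
    [[0,0,-0.1],[0,0,0]],
    [[0,0,-0.1],[0,0,0]],
    [[0,0,0],[0,0,0]],
  ],
)

```text
time_s: 5.95
ee_pos: [355.0, 186.5, 21.3]
tool_rot: [[0.841, 0.38, -0.384], [0.54, -0.597, 0.593], [-0.003, -0.707, -0.707]]
force: [-0.0, -0.3, 0.3]
width: 0.4
```

```bash
python3 rot.py -1.0 45; python3 look.py 3 405 191
```

```text
[[ 0.841  0.382 -0.382]
 [ 0.54  -0.595  0.595]
 [ 0.    -0.707 -0.707]] [ 0.003 -0.003 -0.   ] [ 0.937  0.716  2.052 -0.926  0.971  1.14 ] [355.  186.5  21.3]
6.05 [355.2 186.9  22.4] F [-0.4  0.1 -0. ]
tip [359.4 180.3  14.6] C [374.6 181.7  21.7] low [355.6 186.3   7.6]
side cleaner [([377, 96, -3], 0.84), ([404, 190, 0], 0.69)]
side bracket [([585, 234, 4], 0.55)]
top cleaner [([407, 191, -2], 0.76), ([376, 96, -1], 0.48)]
top bracket [([586, 235, -4], 0.53)]
```

View pics/L3.png

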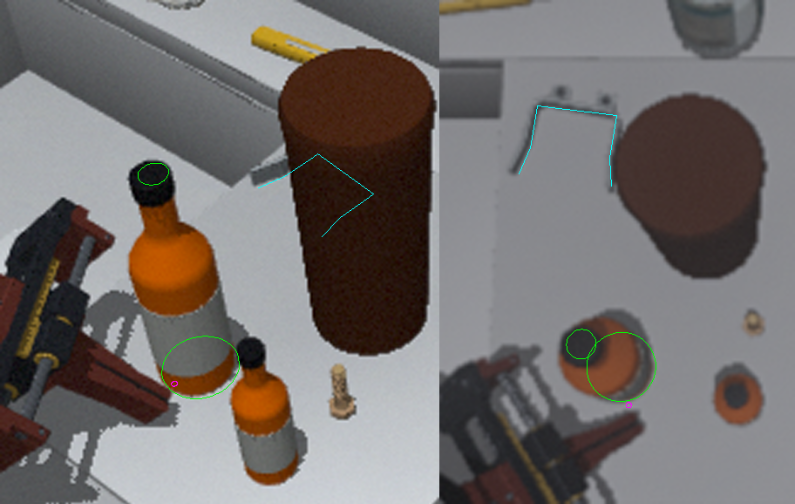

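jog_arm(
  rows=[
    [[0.04,0.01,-0.02],[0,0,0]],
    [[0.04,0.01,0],[0,0,0]],
    [[0.04,0.01,0],[0,0,0]],
    [[0.04,0.01,0],[0,0,0]],
    [[0.04,0.015,0],[0,0,0]],
    [[0.04,0.015,0],[0,0,0]],
    [[0.04,0.015,0],[0,0,0]],
  ],
)

```text
time_s: 6.95
ee_pos: [384.0, 195.8, 20.8]
tool_rot: [[0.841, 0.382, -0.382], [0.54, -0.595, 0.595], [-0.0, -0.707, -0.707]]
force: [-0.7, -0.4, -0.2]
width: 0.8
```

```bash
python3 look.py 4 422 197
```

```text
7.05 [384.5 196.2  20.8] F [-0.3  1.1 -1.1]
tip [388.7 189.7  13. ] C [403.9 191.   20.1] low [384.9 195.7   6. ]
side cleaner [([426, 198, -1], 0.98), ([375, 99, -4], 0.75)]
side bracket [([586, 234, 3], 0.47)]
top cleaner [([378, 99, 0], 0.7), ([428, 200, -3], 0.68), ([588, 235, 0], 0.4)]
top bracket [([586, 238, -3], 0.73)]
```

View pics/L4.png

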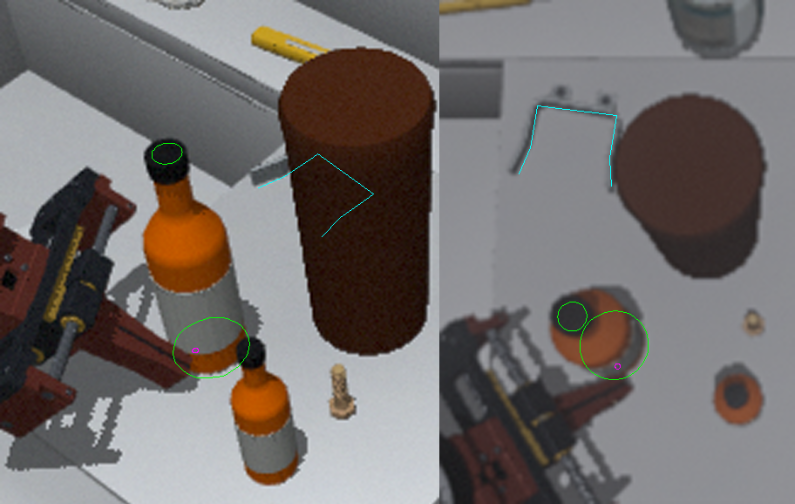

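jog_arm(
  rows=[
    [[-0.07,-0.02,0],[0,0,0.05]],
    [[0,-0.07,0],[0,0,0.1]],
    [[0,0,0],[0,0,0.1]],
    [[0.04,0.018,0],[0,0,0]],
    [[0.04,0.018,0],[0,0,0]],
    [[0.04,0.018,0],[0,0,0]],
    [[0.04,0.018,0],[0,0,0]],
    [[0.04,0.018,0],[0,0,0]],
    [[0.04,0.018,0],[0,0,0]],
    [[0.04,0.018,0],[0,0,0]],
    [[0.04,0.018,0],[0,0,0]],
  ],
)

```text
time_s: 8.35
ee_pos: [396.5, 228.8, 39.9]
tool_rot: [[0.743, 0.446, -0.499], [0.668, -0.534, 0.518], [-0.036, -0.718, -0.695]]
force: [-1.2, 1.2, -0.3]
width: 0.4
```

```bash
python3 rot.py -.8 45;python3 look.py 5 449 208
```

```text
[[ 0.717  0.493 -0.493]
 [ 0.697 -0.507  0.507]
 [ 0.    -0.707 -0.707]] [ 0.016 -0.048  0.05 ] [ 0.931  0.677  1.992 -0.961  0.97   0.952] [396.5 228.8  39.9]
8.45 [396.8 229.2  39.9] F [0.3 0.6 0.5]
tip [401.8 223.3  32. ] C [416.8 227.1  38.5] low [396.8 228.5  25.1]
side cleaner [([378, 99, -5], 0.83), ([427, 197, 0], 0.68), ([584, -12, 0], 0.62)]
side bracket [([583, 234, 1], 0.62)]
top cleaner [([375, 97, -4], 0.81), ([431, 198, 1], 0.75)]
top bracket [([588, 235, -3], 0.51)]
```

View pics/L5.png

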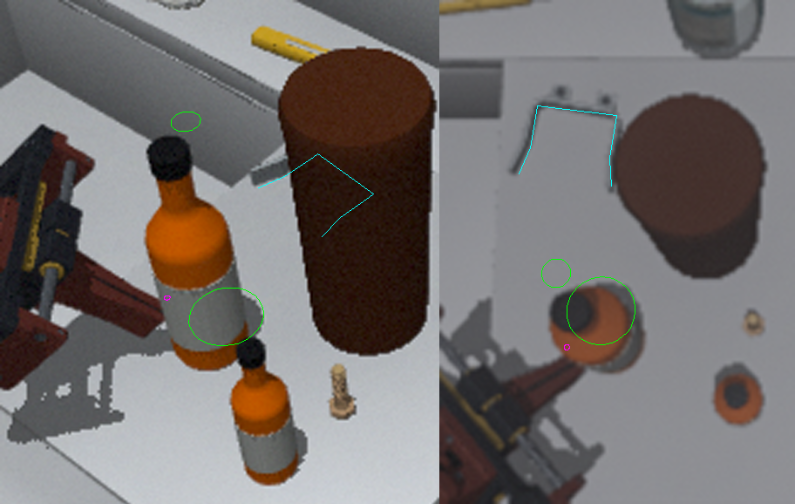

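```bash
cat > kin.py <<'E'
import numpy as np
from scipy.optimize import least_squares
from scipy.spatial.transform import Rotation as Ro
S=[([1.03592,.35882,1.51039,0,1.27252,-.11509],(244.53,547.875,233.6)),([1.038,.648,2.138,-.963,.937,1.106],(319.8,196.2,43.3)),
([1.013,.621,2.058,-.829,1.048,1.09],(320.6,197.2,63.1)),([.937,.716,2.052,-.926,.971,1.14],(355,186.5,21.3)),([.931,.677,1.992,-.961,.97,.952],(396.5,228.8,39.9))]
def fk(j,p):
    h,a1,L2,L3,e,d,L=p
    ur=np.array([np.cos(j[0]),np.sin(j[0]),0]);lat=np.array([-ur[1],ur[0],0]);z=np.array([0,0,1.])
    D=lambda a:np.sin(a)*ur+np.cos(a)*z
    a=j[1]+j[2];f=D(a);pe=D(a+np.pi/2)
    pt=f*np.cos(j[4])+np.sin(j[4])*(pe*np.cos(j[3])+lat*np.sin(j[3]))
    w=h*z+a1*ur+L2*D(j[1])+L3*f+e*pe+d*lat
    return w+L*pt,pt
    
F=lambda p:np.concatenate([fk(j,p)[0]-x for j,x in S]+[0.002*(np.array(p)-P0)])
P0=np.array([180,0,400,400,0,60,250.])
r=least_squares(F,P0);p=r.x
if __name__=="__main__":
    print(p.round(1),F(p)[:15].round(1))
    for j,x in S: print(fk(j,p)[1].round(3))
def ik(T,psi,th,j0=(.93,.67,2,-.9,1,1)):
    th=np.radians(th);y=np.array([np.sin(th)*np.cos(psi),np.sin(th)*np.sin(psi),-np.cos(th)])
    def g(j):
        X,pt=fk(j,p);return np.r_[(X-T)/100,pt-y]
    s=least_squares(g,j0[:5]);return s.x,abs(s.fun).max()
E
python3 kin.py; python3 - <<'E'
from kin import *
for T in ((384,190,20),(405,200,20),(430,210,20),(460,222,20),(490,238,20),(520,240,20),(550,240,20)):
    for psi in(-.6,-.8,-.9,-1.0,-1.2):
        print(T,psi,[(th,)+tuple(np.round(q,2)) for th in(35,45) for q in [np.r_[ik(T,psi,th)[0][[3,4]],ik(T,psi,th)[1]]]])
E
```

```text
[ 2.649e+02 -6.000e-01  6.136e+02  4.335e+02  1.129e+02  6.890e+01
  3.704e+02] [-0.1  0.   0.   0.2 -0.1  0.1  0.2  0.3  0.2 -0.2  0.1 -0.1 -0.1 -0.2
 -0.2]
[-0. -0. -1.]
[ 0.455 -0.53  -0.715]
[ 0.383 -0.594 -0.708]
[ 0.38  -0.597 -0.707]
[ 0.445 -0.535 -0.718]
(384, 190, 20) -0.6 [(35, np.float64(-1.32), np.float64(0.62), np.float64(0.0)), (45, np.float64(-1.43), np.float64(0.79), np.float64(0.0))]
(384, 190, 20) -0.8 [(35, np.float64(-1.06), np.float64(0.72), np.float64(0.0)), (45, np.float64(-1.15), np.float64(0.87), np.float64(0.0))]
(384, 190, 20) -0.9 [(35, np.float64(-0.95), np.float64(0.77), np.float64(0.0)), (45, np.float64(-1.04), np.float64(0.92), np.float64(0.0))]
(384, 190, 20) -1.0 [(35, np.float64(-0.87), np.float64(0.83), np.float64(0.0)), (45, np.float64(-0.95), np.float64(0.97), np.float64(0.0))]
(384, 190, 20) -1.2 [(35, np.float64(-0.72), np.float64(0.93), np.float64(0.0)), (45, np.float64(-0.79), np.float64(1.08), np.float64(0.0))]
(405, 200, 20) -0.6 [(35, np.float64(-1.28), np.float64(0.63), np.float64(0.0)), (45, np.float64(-1.41), np.float64(0.8), np.float6
[... 3379 characters left out ...]
(550, 240, 20) -0.6 [(35, np.float64(-1.09), np.float64(0.66), np.float64(0.0)), (45, np.float64(-1.33), np.float64(0.78), np.float64(0.0))]
(550, 240, 20) -0.8 [(35, np.float64(-0.92), np.float64(0.8), np.float64(0.0)), (45, np.float64(-1.1), np.float64(0.92), np.float64(0.0))]
(550, 240, 20) -0.9 [(35, np.float64(-0.85), np.float64(0.87), np.float64(0.0)), (45, np.float64(-1.01), np.float64(0.99), np.float64(0.0))]
(550, 240, 20) -1.0 [(35, np.float64(-0.79), np.float64(0.94), np.float64(0.0)), (45, np.float64(-0.93), np.float64(1.06), np.float64(0.0))]
(550, 240, 20) -1.2 [(35, np.float64(-0.68), np.float64(1.07), np.float64(0.0)), (45, np.float64(-0.8), np.float64(1.2), np.float64(0.0))]
```

```bash
python3 rot.py -1.02 45
```

```text
[[ 0.852  0.37  -0.37 ]
 [ 0.523 -0.603  0.603]
 [ 0.    -0.707 -0.707]] [ 0.01  -0.049 -0.231] [ 0.932  0.676  1.992 -0.961  0.97   0.953] [396.1 228.7  40. ]
```

jog_arm(
  rows=[
    [[-0.15,0.05,0.05],[0,0,-0.05]],
    [[-0.1,0,0],[0,0,-0.1]],
    [[0,-0.1,0],[0,0,-0.06]],
    [[0,-0.15,0],[0,0,0]],
    [[0,-0.15,0],[0,0,0]],
    [[0,0,0],[0,0,0]],
  ],
)

```text
time_s: 9.25
ee_pos: [369.8, 189.6, 45.3]
tool_rot: [[0.843, 0.35, -0.408], [0.536, -0.603, 0.59], [-0.04, -0.717, -0.696]]
force: [-0.9, -0.8, 0.1]
width: 0.5
```

```bash
python3 rot.py -1.02 45
```

```text
[[ 0.852  0.37  -0.37 ]
 [ 0.523 -0.603  0.603]
 [ 0.    -0.707 -0.707]] [ 0.011 -0.053 -0.019] [ 0.899  0.663  2.008 -0.866  1.02   0.995] [369.8 189.6  45.3]
```

jog_arm(
  rows=[
    [[0.09,-0.03,-0.13],[0.01,-0.053,-0.019]],
    [[0,0,-0.12],[0,0,0]],
    [[0,0,0],[0,0,0]],
    [[0.04,0.018,0],[0,0,0]],
    [[0.04,0.018,0],[0,0,0]],
    [[0.04,0.018,0],[0,0,0]],
    [[0.04,0.018,0],[0,0,0]],
    [[0.04,0.018,0],[0,0,0]],
    [[0.04,0.018,0],[0,0,0]],
    [[0.04,0.018,0],[0,0,0]],
  ],
)

```text
time_s: 10.25
ee_pos: [408.5, 203.4, 20.1]
tool_rot: [[0.851, 0.373, -0.369], [0.525, -0.6, 0.604], [0.004, -0.708, -0.706]]
force: [-1.2, -0.6, -0.6]
width: -0.1
```

```bash
python3 rot.py -1.02 45;python3 look.py 6 446 208
```

```text
[[ 0.852  0.37  -0.37 ]
 [ 0.523 -0.603  0.603]
 [ 0.    -0.707 -0.707]] [-0.004  0.003 -0.002] [ 0.868  0.733  1.952 -0.925  1.001  1.053] [408.5 203.4  20.1]
10.35 [409.  203.8  20. ] F [0.4 0.1 0.2]
tip [413.1 197.2  12.3] C [428.3 198.2  19.4] low [409.4 203.2   5.2]
side cleaner [([449, 206, -5], 0.83), ([375, 98, -5], 0.67)]
side bracket [([586, 235, 3], 0.41), ([584, -9, 1], 0.33)]
top cleaner [([448, 209, -2], 0.76), ([375, 95, -1], 0.76)]
top bracket [([588, 234, -1], 0.84)]
```

View pics/L6.png

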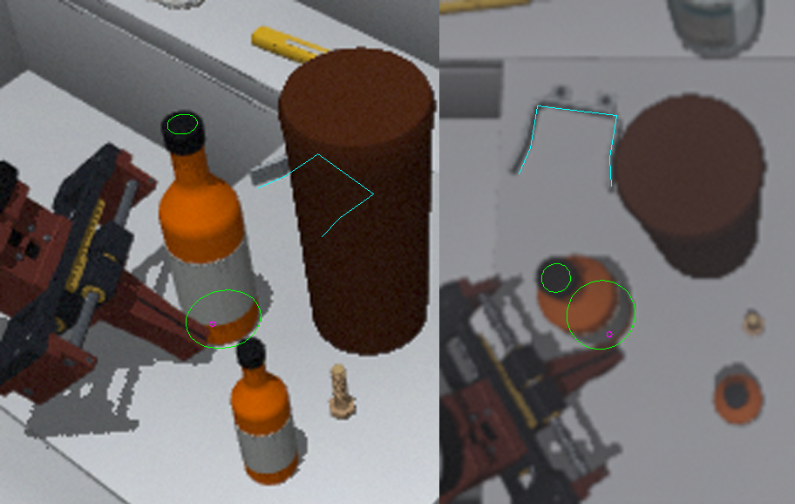

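jog_arm(
  rows=[
    [[0.04,0.018,0],[0,0,0]],
    [[0.04,0.018,0],[0,0,0]],
    [[0.04,0.018,0],[0,0,0]],
    [[0.04,0.018,0],[0,0,0]],
    [[0.04,0.018,0],[0,0,0]],
    [[0.04,0.018,0],[0,0,0]],
    [[0.04,0.018,0],[0,0,0]],
    [[0.04,0.018,0],[0,0,0]],
    [[0.04,0.018,0],[0,0,0]],
    [[0.04,0.018,0],[0,0,0]],
  ],
)

```text
time_s: 11.55
ee_pos: [448.5, 221.5, 20.0]
tool_rot: [[0.851, 0.373, -0.369], [0.525, -0.6, 0.604], [0.004, -0.708, -0.706]]
force: [-1.1, -0.7, -0.2]
width: 0.0
```

```bash
python3 rot.py -1.02 45;python3 look.py 7 488 225
```

```text
[[ 0.852  0.37  -0.37 ]
 [ 0.523 -0.603  0.603]
 [ 0.    -0.707 -0.707]] [-0.004  0.003 -0.002] [ 0.833  0.75   1.866 -0.916  1.029  0.978] [448.5 221.5  20. ]
11.65 [449.1 221.9  20. ] F [ 0.2 -0.1 -0.7]
tip [453.2 215.3  12.2] C [468.3 216.3  19.3] low [449.5 221.3   5.1]
side cleaner [([490, 225, 0], 0.84), ([374, 99, -4], 0.59)]
side bracket [([584, 233, 2], 0.51)]
top cleaner [([491, 226, -4], 0.78), ([377, 94, -1], 0.72)]
top bracket [([587, 236, -1], 0.67)]
```

View pics/L7.png

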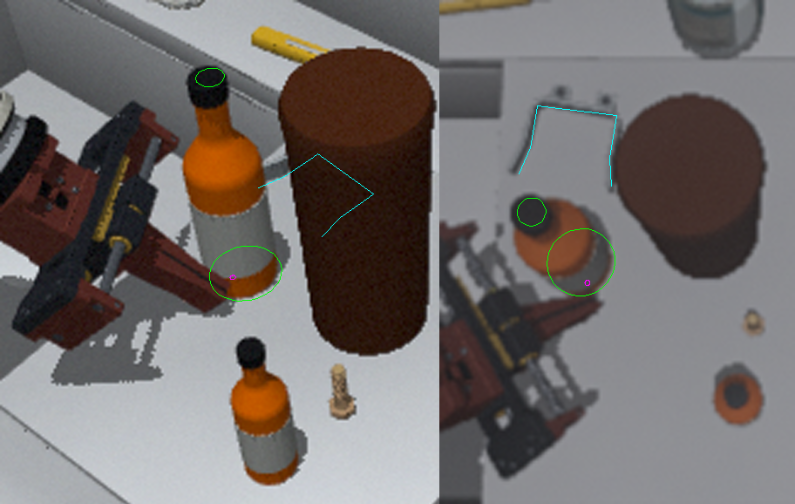

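jog_arm(
  rows=[
    [[0.04,0.018,0],[0,0,0]],
    [[0.04,0.018,0],[0,0,0]],
    [[0.04,0.018,0],[0,0,0]],
    [[0.04,0.016,0],[0,0,0]],
    [[0.04,0.016,0],[0,0,0]],
    [[0.04,0.016,0],[0,0,0]],
    [[0.04,0.014,0],[0,0,0]],
    [[0.04,0.014,0],[0,0,0]],
    [[-0.08,-0.03,0],[0,0,0]],
    [[0,0,0],[0,0,0]],
  ],
)

```text
time_s: 12.85
ee_pos: [471.2, 230.8, 19.9]
tool_rot: [[0.851, 0.372, -0.37], [0.525, -0.6, 0.604], [0.003, -0.708, -0.706]]
force: [-0.6, 0.0, -0.3]
width: 0.6
```

```bash
python3 rot.py -1.02 45;python3 look.py 8 521 239
```

```text
[[ 0.852  0.37  -0.37 ]
 [ 0.523 -0.603  0.603]
 [ 0.    -0.707 -0.707]] [-0.003  0.002 -0.002] [ 0.814  0.762  1.817 -0.91   1.045  0.936] [471.2 230.8  19.9]
12.95 [471.9 231.2  20. ] F [-0.   0.8 -0.5]
tip [476.  224.6  12.2] C [491.2 225.7  19.3] low [472.3 230.7   5.2]
side cleaner [([521, 237, 0], 0.85), ([377, 98, -3], 0.83)]
side bracket []
top cleaner [([527, 237, 0], 0.9), ([374, 96, 2], 0.72)]
top bracket [([591, 235, 0], 0.48)]
```

View pics/L8.png

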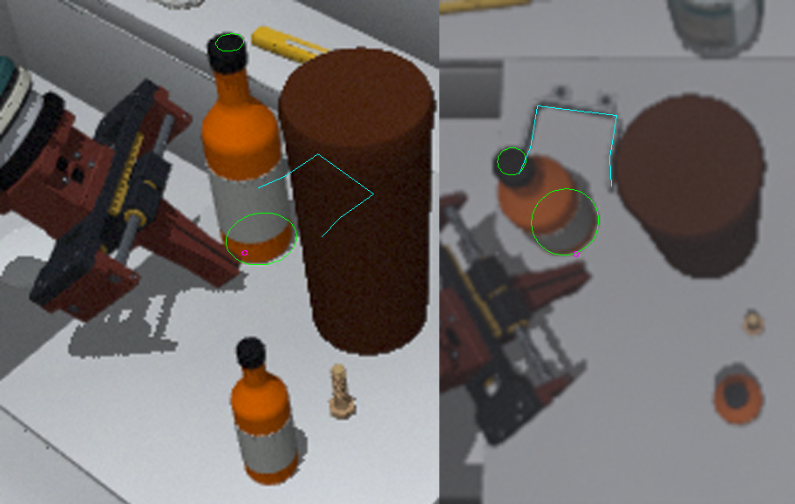

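jog_arm(
  rows=[
    [[0,0.08,0],[0,0,0]],
    [[0,0.08,0],[0,0,0]],
    [[0.04,0,0],[0,0,0]],
    [[0.04,0,0],[0,0,0]],
    [[0.04,-0.002,0],[0,0,0]],
    [[0.04,-0.002,0],[0,0,0]],
    [[0.04,-0.002,0],[0,0,0]],
    [[0.04,-0.002,0],[0,0,0]],
    [[0.04,-0.002,0],[0,0,0]],
    [[0,0,0],[0,0,0]],
  ],
)

```text
time_s: 14.15
ee_pos: [500.9, 246.4, 20.0]
tool_rot: [[0.851, 0.373, -0.369], [0.525, -0.6, 0.604], [0.004, -0.708, -0.706]]
force: [-0.1, 0.0, 0.4]
width: 0.3
```

```bash
python3 rot.py -1.02 45;python3 look.py 9 542 238
```

```text
[[ 0.852  0.37  -0.37 ]
 [ 0.523 -0.603  0.603]
 [ 0.    -0.707 -0.707]] [-0.004  0.004 -0.002] [ 0.795  0.78   1.746 -0.899  1.068  0.882] [500.9 246.4  20. ]
14.25 [500.6 246.4  20. ] F [-0.3  0.1  0.7]
tip [504.7 239.8  12.2] C [519.9 240.8  19.4] low [501.  245.8   5.2]
side cleaner [([376, 98, -2], 0.91)]
side bracket []
top cleaner [([543, 239, -4], 0.72), ([377, 95, -1], 0.71)]
top bracket [([588, 235, -1], 0.48)]
```

View pics/L9.png

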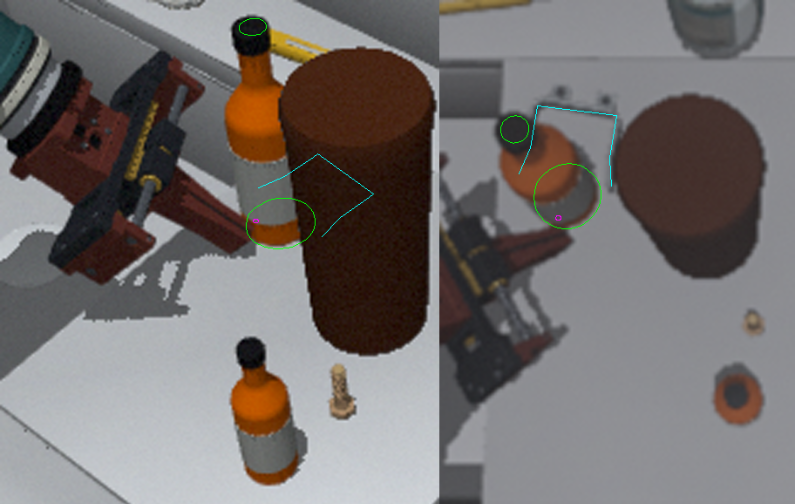

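jog_arm(
  rows=[
    [[0.04,-0.002,0],[0,0,0]],
    [[0.04,-0.002,0],[0,0,0]],
    [[0.04,-0.002,0],[0,0,0]],
    [[0.04,-0.002,0],[0,0,0]],
    [[0.04,-0.002,0],[0,0,0]],
    [[0.04,-0.002,0],[0,0,0]],
    [[0.04,-0.002,0],[0,0,0]],
  ],
)

```text
time_s: 15.15
ee_pos: [528.6, 244.8, 20.0]
tool_rot: [[0.851, 0.373, -0.369], [0.525, -0.6, 0.604], [0.004, -0.708, -0.706]]
force: [-2.0, -0.4, 0.1]
width: 0.0
```

```bash
python3 rot.py -1.02 45;python3 look.py 10 570 237
```

```text
[[ 0.852  0.37  -0.37 ]
 [ 0.523 -0.603  0.603]
 [ 0.    -0.707 -0.707]] [-0.004  0.003 -0.002] [ 0.761  0.791  1.707 -0.908  1.07   0.842] [528.6 244.8  20. ]
15.25 [529. 245.  20.] F [-0.2  0.6 -0. ]
tip [533.1 238.4  12.3] C [548.3 239.4  19.4] low [529.4 244.4   5.2]
side cleaner [([374, 99, -6], 0.95), ([574, 238, 1], 0.56)]
side bracket []
top cleaner [([573, 240, 1], 0.66), ([376, 96, 0], 0.6)]
top bracket [([586, 236, 0], 0.63)]
```

View pics/L10.png

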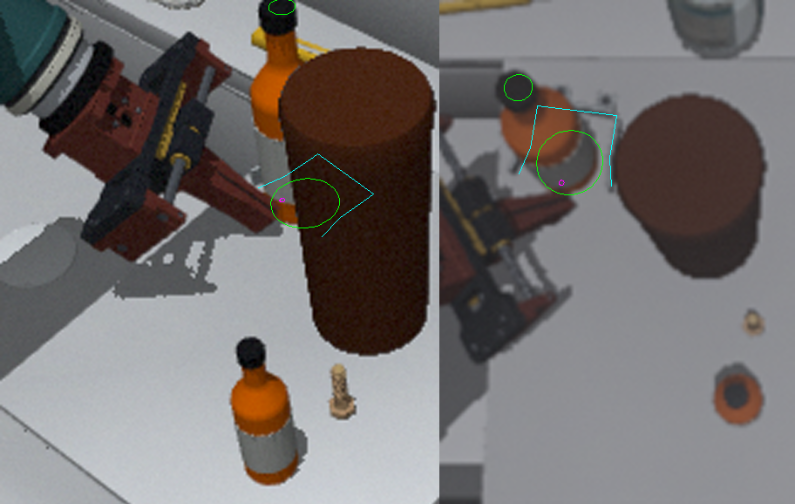

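jog_arm(
  rows=[
    [[0.03,-0.003,0],[0,0,0]],
    [[0.03,-0.003,0],[0,0,0]],
    [[0.03,-0.003,0],[0,0,0]],
    [[0.02,-0.002,0],[0,0,0]],
    [[0.02,-0.002,0],[0,0,0]],
  ],
)

```text
time_s: 15.95
ee_pos: [541.3, 243.5, 19.9]
tool_rot: [[0.851, 0.373, -0.369], [0.525, -0.6, 0.604], [0.004, -0.708, -0.706]]
force: [-1.6, 0.3, 1.4]
width: 0.5
```

jog_arm(
  rows=[
    [[0.02,-0.002,0],[0,0,0]],
  ],
)

```text
time_s: 16.05
ee_pos: [543.3, 243.3, 20.0]
tool_rot: [[0.851, 0.373, -0.369], [0.525, -0.6, 0.604], [0.004, -0.708, -0.706]]
force: [-0.3, -0.3, -0.1]
width: 0.4
```

jog_arm(
  rows=[
    [[0.02,-0.002,0],[0,0,0]],
  ],
)

```text
time_s: 16.15
ee_pos: [545.3, 243.1, 20.0]
tool_rot: [[0.851, 0.373, -0.369], [0.525, -0.6, 0.604], [0.004, -0.708, -0.706]]
force: [-0.9, 0.3, 0.6]
width: 0.3
```

```bash
python3 look.py 11 587 236.5
```

```text
16.25 [545.6 243.2  20. ] F [-0.4  0.7  0.3]
tip [549.7 236.6  12.2] C [564.9 237.7  19.3] low [546.  242.7   5.2]
side cleaner [([377, 97, -6], 0.6)]
side bracket []
top cleaner [([589, 240, 1], 0.62), ([376, 96, -1], 0.57)]
top bracket [([591, 233, -3], 0.55)]
```

View pics/L11.png

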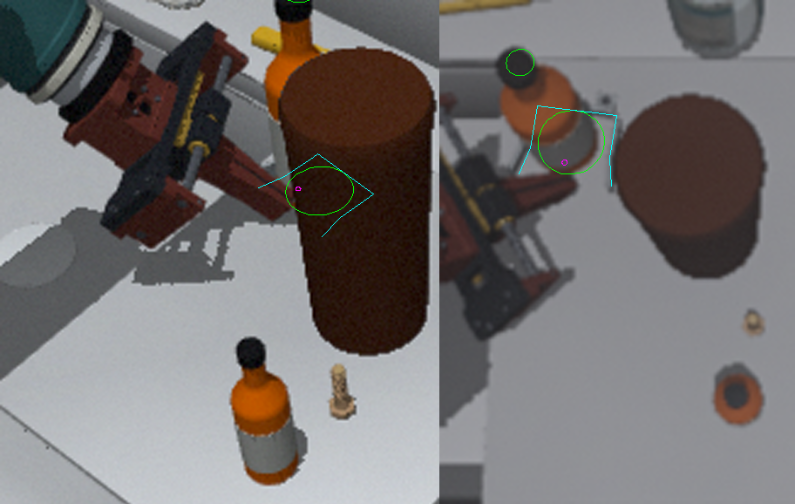

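jog_arm(
  rows=[
    [[0.015,0,0],[0,0,0]],
    [[0,0,0],[0,0,0]],
  ],
)

```text
time_s: 16.65
ee_pos: [546.2, 243.0, 19.9]
tool_rot: [[0.852, 0.372, -0.369], [0.524, -0.6, 0.604], [0.003, -0.708, -0.706]]
force: [-2.9, 1.2, 0.9]
width: 0.7
```

jog_arm(
  rows=[
    [[0.015,0,0],[0,0,0]],
    [[0,0,0],[0,0,0]],
  ],
)

```text
time_s: 16.85
ee_pos: [546.6, 242.5, 19.8]
tool_rot: [[0.852, 0.37, -0.37], [0.523, -0.601, 0.604], [0.001, -0.708, -0.706]]
force: [-8.1, 0.9, 3.0]
width: 0.6
```

```bash
python3 look.py 12 588 238.5
```

```text
16.95 [546.6 242.5  19.9] F [-7.5  1.   2.7]
tip [550.7 235.9  12.1] C [565.9 236.9  19.2] low [547.  241.9   5. ]
side cleaner [([375, 96, -3], 0.94), ([590, 236, 2], 0.73)]
side bracket [([445, -47, 1], 0.71)]
top cleaner [([590, 242, -4], 0.76), ([376, 95, 1], 0.66)]
top bracket [([590, 236, -2], 0.54)]
```

jog_arm(
  rows=[
    [[-0.02,0,0],[0,0,0]],
    [[-0.04,0,0],[0,0,0]],
    [[-0.1,0,0],[0,0,0]],
    [[-0.2,0.05,0],[0,0,0]],
    [[-0.25,0.1,0.05],[0,0,0]],
    [[-0.2,0.2,0.2],[0,0,0]],
    [[-0.1,0.3,0.3],[0,0,0]],
    [[0,0.3,0.3],[0,0,0]],
    [[0,0.3,0.3],[0,0,0]],
    [[0,0.3,0.3],[0,0,0]],
    [[0,0,0],[0,0,0]],
  ],
)

```text
time_s: 18.25
ee_pos: [457.6, 404.1, 168.8]
tool_rot: [[0.849, 0.379, -0.367], [0.528, -0.592, 0.609], [0.013, -0.711, -0.703]]
force: [0.3, 0.8, 0.1]
width: 0.7
```

```bash
python3 look.py 13 588 238.5; python3 - <<'E'
from h import *
t=cams.capture("top"); cv2.imwrite("pics/topF.png",t); s=cams.capture("side"); cv2.imwrite("pics/sideF.png",s)
draw("top",t,[],(150,80,230,200),5,"pics/topZ.png")
E
```

```text
18.35 [455.9 398.9 165. ] F [-0.4 -0.  -0.5]
tip [460.1 392.3 157.2] C [475.2 393.4 164.3] low [456.4 398.4 150.1]
side cleaner [([588, 238, 0], 0.73)]
side bracket []
top cleaner [([586, 240, 0], 0.69), ([377, 96, -1], 0.68), ([581, -8, -1], 0.34)]
top bracket [([589, 235, -3], 0.55)]
```

View pics/L13.png

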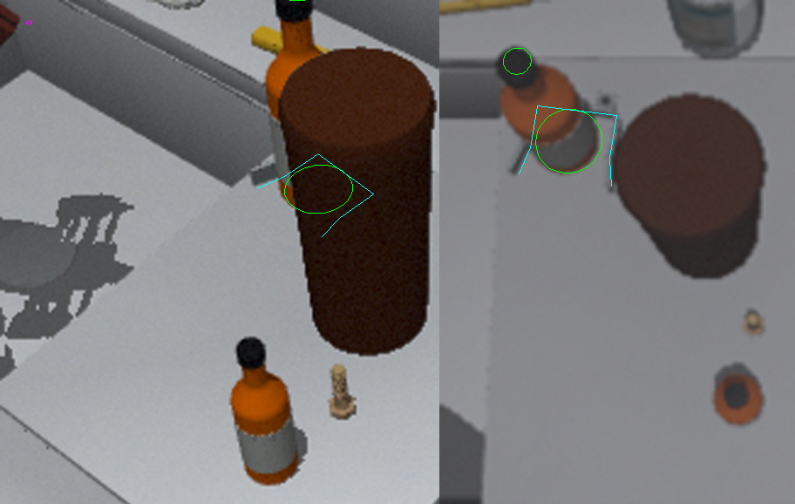

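View pics/topZ.png

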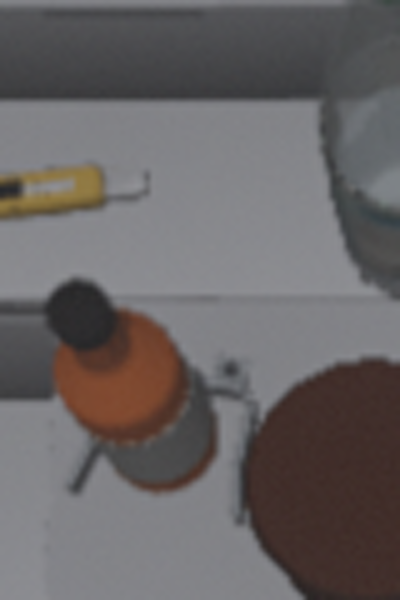

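View pics/sideF.png

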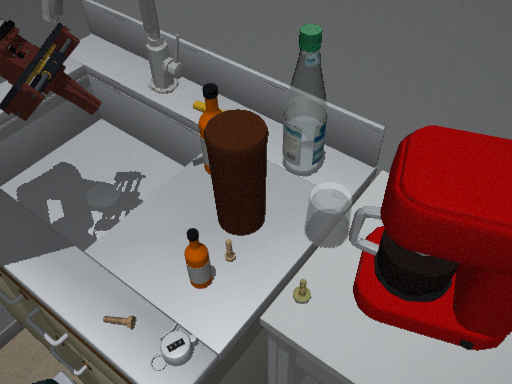

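```bash
python3 - <<'E'
from plant import env
print(env.observe()["time_s"],env.job_done())
E
```

```text
the job is handed in; nothing more can be done
18.65 None
```

I pushed the larger orange cleaner bottle (the 190 mm one) along the counter into the bracket until it stood against the back. I then backed the arm away and handed the job in at 18.65 s. I kept the gripper shut, tilted 45°, with the fingertip about 19 mm above the counter for the pushing.

**Seating:** The wrist force rose to about 8 N and the hand stopped advancing, which I took as the bottle meeting the back. Pictures after the arm withdrew show it upright at about (588, 239) mm. The bracket's home position is about (588, 235.5) mm.

**Off centre:** The bottle stands about 3–4 mm to the left of the bracket's centre line, within the 6 mm of play between the sides. I could not see its base touching the back directly, because the pitcher hides it in the side view.

**Bystanders:** The pitcher, glass, water bottle, both bolts and the smaller look-alike bottle look unmoved in the last pictures.

**Problems on the way:** Joint 4 reached the end of its range twice and the hand went off course. It read −0.961 to −0.963 against the listed limit of −0.96, so a strict check might count that. The second time, the fingertip rose to about 40 mm next to the bottle, and the bottle stayed upright and hardly moved. I then changed the hand's angle and carried on.

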